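# Reset the spring-locked end stop of a jar caddy

## Robot

A 7-joint arm with a two-finger parallel gripper is mounted at the origin on a cart in front of the work surface, level with it; the furniture and walls round the work are solid. World frame = base frame: x ahead of the robot, y to its left, z up, the work surface at z = 0. Lengths are in m, angles in rad, forces in N, time in s.
With the tool pointing down it reaches from about 0.425 to 0.875 m from the base axis. Payload 4.7 kg.
Tool frame: the origin (TCP) lies where the fingers leave the gripper's body, on its centre line; the fingertips stand 70 mm ahead of it and the grasp point (between the pads) lies 51 mm ahead of it; z points along the fingers, y is the line along which they close (so a half turn about z gives the same grasp; the last joint's range is limited). The gripper opens to 87 mm and grips with 3 to 60 N. Pads are 19 mm wide; open, the fingers measure 117 mm over their backs; the gripper's body (75 mm by 190 mm) begins 51 mm behind the grasp point.
Start: joints at [1.126, 0.321, -0.07, 1.45, 0.023, 1.371, -0.057], TCP at [0.288, -0.583, 0.292] pointing down, gripper open.
Joint ranges: [-2.86, 2.86], [-0.3, 2.09], [-1.38, 1.24], [0.06, 2.45], [-1.56, 4.7], [0.09, 2.05], [-2.69, 2.69]. Speed limits (rad/s): [2.57, 2.57, 3.14, 3.14, 3.14, 3.14, 3.14].

## Interface

Orientations are given as a rotation vector (axis times angle).
In Python, from bench import ctrl gives the robot as it stands.
- The arm moves only by the tool drive_tool, never from a script. Its argument "motion" is a list of rows, each a list of 3 entries, a list of its own where there are three numbers: the shift along the tool's x, y, z in cm, then the turn, a rotation vector about the tool's x, y, z in degrees, then the opening, from -1 (shut) to 1 (fully open). In form: [[[x, y, z], [ax, ay, az], claw], ...]. A call has 1 to 12 rows; each row shifts and turns the commanded pose from where the row before left it, along the tool's axes as they then stand; what a row does not reach is not made up. A row lasts 1/8 s, in which the tool goes at most 62.5 mm and 10.7 degrees, less where a joint would pass 70% of its speed; a pose out of reach is approached as far as the arm can. A call with a gripper value outside its range is refused whole. The fingers move at their own pace and stop on an object; "force" is the grip in N (left out, the last holds). Time passes only in rows, so rows that do not move let the fingers close. It gives the time, the measured TCP pose, the force, the opening and the grip force at its end, in the units of the state.
- ctrl.get_state(): the state, without advancing time (a new reading comes with each control period).
- ctrl.get_image(name): name is "scene" or "top"; returns the picture (400x640x3 uint8, red, green, blue); there is no depth.
- ctrl.calibration(name): a dict with "K" (3x3 intrinsics, pixels), "origin" and "attitude" of the camera in the world. Camera axes: x right, y up, looking along -z (the intrinsics and any distortion apply to the point x, -y, -z); pixel columns grow to the right and rows downward; lengths in m; the calibration is good to about 2 mm. A picture is of the moment at which its call begins. calibration takes no time and is no camera call.
- ctrl.close_job(): hands the job in; it is judged then, once.
The state is a dict: "time": time; "joint_positions": joint angles; "qd": joint speeds; "joint_torque": joint torques, N m; "position": TCP position; "tool_rot": TCP orientation; "ft_force": force on the tool from outside, world axes, zero at the start; "torque": the same for the moment, N m; "grip_width": opening from 0.0 (shut) to 1.0 (fully open); "grip_force": force on a finger pad.
Only numpy, scipy, OpenCV 4.12 (cv2) and the standard library are available. Lean on these libraries where they do the work, as an engineer would, in place of code of your own. Each camera call takes 0.05 s, during which the arm holds its last target. There are 200 camera calls.

## Task

The sliding end stop of the wooden jar caddy is parked away from the jars: pull its spring plunger up, slide the stop along to the hole marked by the upright pointer tab, and let the plunger drop fully home in that hole so that the stop is locked there. Feel for the hole gently, do not force the pin against its strip, and leave the jars standing where they are.

Things in the scene. Friction and masses are not known exactly. Their poses are not given: they have to be found in the camera images.
- caddy: fixed wooden jar caddy, 180 (x) x 470 (y) x 63 mm, board 14 mm thick; origin under its centre on the table; y runs along the aluminium rail of the stop, which lies at x = -35 mm. Nominal places of the three single holes of the rail's strip: y = +70, +30, -10 mm; the parking slot, where the pin is at the start, lies at about y = +112 to +182 mm
- strip_top (a point): point on the rail's line at caddy y = 0, on the top face of the steel hole strip (26 mm wide, 10 mm thick, top 40 mm above the table). Its holes are 10 mm wide along y, sharp-edged, for the 8 mm pin. The strip is not seated exactly: its slot and holes all lie off their nominal places by one common amount, up to 14 mm either way along y, not measured
- pointer: fixed steel pointer tab, 20 mm wide, 32 mm high, pointed top, on the caddy's front ledge (caddy x = -75 mm); origin at the centre of its underside, axes as the caddy's. It stands at the nominal y of the wanted hole (true hole up to 14 mm either way along y). The two other holes have only flat round studs, 12 mm diameter, 3 mm high
- stop (a joint): travel of the stop in m, 0 to 0.22, growing towards caddy -y (to the jars); the pin is at caddy y = 0.162 - value. Friction about 1 N. Aluminium carriage 56 x 56 mm, top 58 mm above the table, round steel housing (diameter 22 to 28 mm) up to 100 mm, and a wooden plate 8 mm thick, up to 80 mm high, over the board; its face to the jars is 28 mm to -y of the pin
- plunger (a joint): height of the spring plunger in m: 0 fully down (pin 9 mm deep in the strip), 0.009 when the pin rests on top of the strip, 0.014 fully pulled up (pin 5 mm clear of the strip). The spring presses it down with 6 N at 0 and 10 N at 0.014. The plunger moves straight up and down and travels with the stop.
- knob (a point): centre of the plunger's black upright round knob, 24 mm diameter and 30 mm high; at plunger 0 this point is 123 mm above the table. It lies on the axis of the pin.
- spice_a: loose spice jar, 46 mm diameter, 106 mm high, standing on the caddy's board nearest to the stop; with the stop locked at the pointer some 10 to 45 mm remain free between the stop plate and it; origin at the centre of its underside
- salt_shaker: loose salt shaker with a metal top, 44 mm diameter, 90 mm high, standing behind that jar; origin at the centre of its underside
- spice_b: loose spice jar, 44 mm diameter, 105 mm high, standing last in the row; origin at the centre of its underside
Things that resemble listed ones, but are neither listed nor needed, are in the scene too. Leave any green, orange or yellow look-alike of the spice_a alone.

How it is judged:
By the outcome, as a careful person would: the job done as asked, in the order asked, and still so for the second after the job is handed in, with the robot touching nothing.
It also fails if it takes over 42 s, if anything falls off the work surface, if the arm or the gripper's body presses on something with over 40 N, if the wrist force passes 120 N, or if a joint passes its speed limit or range.

## Working session

There is one attempt and no reset: what is moved stays moved. The work goes in short steps, Python scripts to look and compute and a tool call to move; the robot and the scene stay as the last step left them, time stands still between calls to the robot, and variables do not carry over. Pictures are saved under pics/ and viewed, at most 10 in all, crops included, and the job is handed in when it is done.

Besides the shell and the picture viewer there is one more tool, called after "Request:" as name([rows], argument=value, ...), one row to a line, values as JSON. drive_tool: Moves the arm, as the interface text tells. Its arguments: {"type":"object","properties":{"motion":{"type":"array","items":{"type":"array"}},"force":{"type":"number"}},"required":["motion"]}

```bash
mkdir -p pics
python3 - <<'E'
from bench import ctrl
import cv2
for n in("scene","top"):
    c=ctrl.calibration(n);print(n,c)
    cv2.imwrite(f"pics/{n}0.png",ctrl.get_image(n)[:,:,::-1])
s=ctrl.get_state();print(s)
E
```

```text
scene {'K': array([[483.80039395,   0.        , 322.31638802],
       [  0.        , 483.80039395, 198.99792166],
       [  0.        ,   0.        ,   1.        ]]), 'origin': array([0.0953938 , 0.51263564, 0.73373339]), 'attitude': array([ 0.41955858, -0.94474553, -2.19504124])}
top {'K': array([[422.58445511,   0.        , 325.36804714],
       [  0.        , 422.58445511, 196.23517138],
       [  0.        ,   0.        ,   1.        ]]), 'origin': array([0.46947767, 0.02411967, 1.02270072]), 'attitude': array([ 0.14717556, -0.08882318, -1.57970873])}
{'time': 0.1, 'joint_positions': array([ 1.12606018,  0.32175097, -0.07008706,  1.45153403,  0.02263598,
        1.37081818, -0.0569028 ]), 'qd': array([-0.00072573, -0.00148847,  0.00052234, -0.00313182,  0.00010313,
       -0.00013344, -0.00095112]), 'joint_torque': array([ 9.07262274e-04, -4.92572451e+01, -4.04931195e-01, -3.13399458e+01,
       -6.41367096e-02,  3.94761551e-02,  6.13189695e-05]), 'position': array([ 0.2876767 , -0.5824573 ,  0.29127898]), 'tool_rot': array([-3.05766526e+00, -7.14110240e-01,  8.09240566e-04]), 'ft_force': array([-0.1463219, -0.19579  ,  0.426146 ]), 'torque': array([0.00876043, 0.02062817, 0.02471023]), 'grip_force': 0.0, 'grip_width': 0.9998651319962488}
```

View pics/scene0.png

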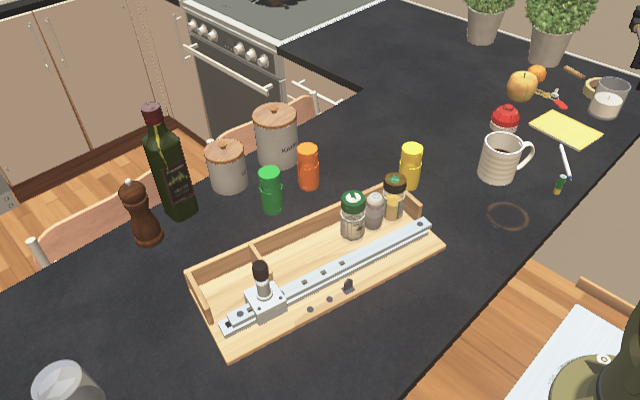

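View pics/top0.png

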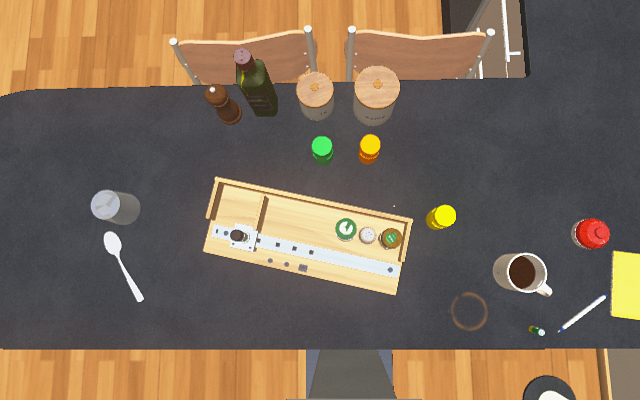

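The top view shows the knob at (237,236), studs at (270,261) and (286,264), the pointer at (303,268), and the jar row at (345,229), (367,235) and (391,238). The green (322,150), orange (370,149) and yellow (441,217) jars are look-alikes standing off the caddy. The only knob candidates are the black knob on the carriage and the dark pointer/studs on the ledge. A close crop will check this.

```bash
cat > h.py <<'E'
from bench import ctrl
import numpy as np, cv2
from scipy.spatial.transform import Rotation as R
def ray(n,u,v):
    c=ctrl.calibration(n);K=c["K"];d=np.array([(u-K[0,2])/K[0,0],-(v-K[1,2])/K[1,1],-1])
    return c["origin"],R.from_rotvec(c["attitude"]).apply(d)
def onz(n,u,v,z):
    o,d=ray(n,u,v);return o+d*(z-o[2])/d[2]
def proj(n,p):
    c=ctrl.calibration(n);q=R.from_rotvec(c["attitude"]).inv().apply(np.array(p)-c["origin"]);K=c["K"]
    return K[0,2]+K[0,0]*q[0]/-q[2],K[1,2]+K[1,1]*-q[1]/-q[2]
E
python3 - <<'E'
import cv2,numpy as np
a=cv2.imread("pics/top0.png")[170:300,195:425];b=cv2.imread("pics/scene0.png")[170:360,180:450]
a=cv2.resize(a,None,fx=3.4,fy=3.4,interpolation=cv2.INTER_CUBIC);cv2.imwrite("pics/c_top.png",a)
b=cv2.resize(b,None,fx=2.9,fy=2.9,interpolation=cv2.INTER_CUBIC);cv2.imwrite("pics/c_sc.png",b)
E
```

```text
(no output)
```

View pics/c_top.png

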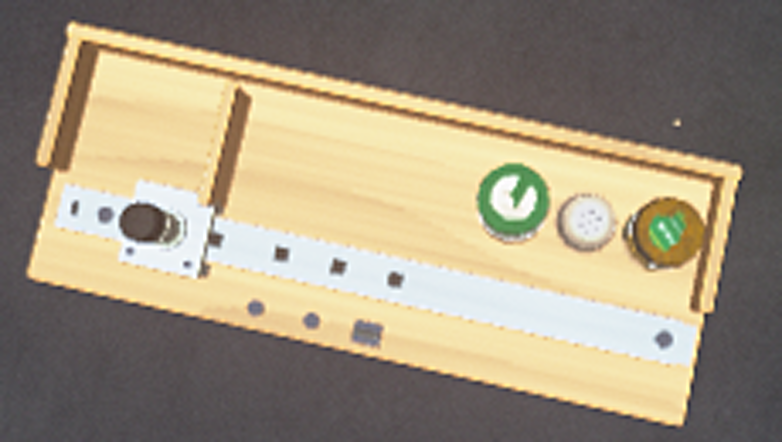

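View pics/c_sc.png

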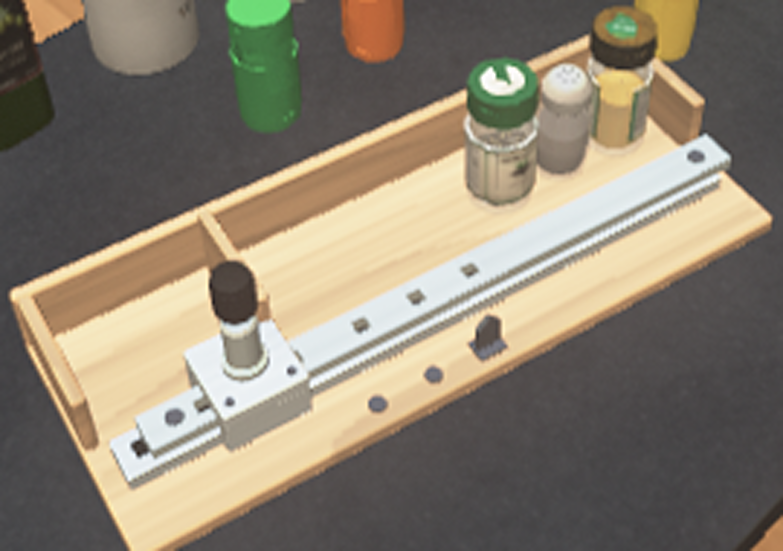

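Crops confirm: pointer is beside the hole nearest the jars (third hole, top crop (395,279)); the stop carries the black knob at top crop (141,221), scene crop (234,290).

Run:
```python
from h import *
T=lambda u,v,z:onz("top",u/3.4+195,v/3.4+170,z)
S=lambda u,v,z:onz("scene",u/2.9+180,v/2.9+170,z)
ht=[T(u,v,.04) for u,v in((281,254),(338,266),(395,279))]
hs=[S(u,v,.04) for u,v in((361,325),(416,297),(470,270))]
print(np.round(ht,4),np.round(hs,4))
e1,e2=T(105,215,.04),T(664,339,.04);d=e2-e1;print("rail",e1,e2,np.degrees(np.arctan2(d[1],d[0])))
e1,e2=S(174,417,.04),S(696,157,.04);d=e2-e1;print("rail",e1,e2,np.degrees(np.arctan2(d[1],d[0])))
print("knobtop",T(139,220,.138),S(234,275,.138),"scene c",S(234,291,.123))
print("ptr",T(367,337,.0),S(488,350,.014),"studs",T(256,308,.017),S(377,404,.017),T(312,321,.017),S(433,374,.017))
s=ctrl.get_state();M=R.from_rotvec(s["tool_rot"]).as_matrix();print(M.round(3))
```

```text
[[0.5061 0.172  0.04  ]
 [0.4976 0.1329 0.04  ]
 [0.4884 0.094  0.04  ]] [[0.5034 0.1731 0.04  ]
 [0.4947 0.1342 0.04  ]
 [0.4856 0.095  0.04  ]]
rail [0.53416388 0.29408336 0.04      ] [ 0.44662984 -0.08658134  0.04      ] -102.95007103526875
rail [0.532488   0.29457761 0.04      ] [ 0.44392625 -0.08491013  0.04      ] -103.13611426665511
knobtop [0.52436648 0.24580839 0.138     ] [0.51986148 0.24663179 0.138     ] scene c [0.52172948 0.2471518  0.123     ]
ptr [0.44888743 0.11675467 0.        ] [0.44789897 0.11792605 0.014     ] studs [0.46979658 0.19263265 0.017     ] [0.46691628 0.19541962 0.017     ] [0.4605073 0.1534658 0.017    ] [0.45817135 0.15632028 0.017     ]
[[ 0.897  0.443 -0.001]
 [ 0.443 -0.897  0.001]
 [-0.    -0.002 -1.   ]]
```

Request:
drive_tool([
  [[0,0,0],[0,0,-10],1],
  [[0,0,0],[0,0,-10],1],
  [[0,0,0],[0,0,-10],1],
  [[0,0,0],[0,0,-10],1],
  [[0,0,0],[0,0,-10.5],1],
  [[5.5,2,0],[0,0,0],1],
  [[5.5,2,0],[0,0,0],1],
  [[5.5,1,0],[0,0,0],1],
  [[5.5,0,0],[0,0,0],1],
  [[5.5,0,0],[0,0,0],1],
  [[5.5,0,0],[0,0,0],1],
  [[5.5,0,0],[0,0,0],1],
], force=25)

```text
time: 1.6
position: [0.4245, -0.2175, 0.292]
tool_rot: [-2.462, -1.951, 0.0]
ft_force: [0.3, 0.3, 0.4]
grip_width: 0.998
grip_force: 0.0
```

```bash
cat >> h.py <<'E'
def show(goal=None):
    s=ctrl.get_state();r=R.from_rotvec(s["tool_rot"]);M=r.as_matrix()
    print(round(s["time"],2),s["position"].round(4),"yaw x",np.degrees(np.arctan2(M[1,0],M[0,0])).round(2),"tilt",M[:,2].round(3),"F",s["ft_force"].round(2),"w",round(s["grip_width"]*87,1),"g",round(s["grip_force"],1))
    if goal is not None: print("go cm",(r.inv().apply(np.array(goal)-s["position"])*100).round(2))
E
python3 -c "
from h import *
show([.522,.2465,.22])"
```

```text
1.6 [ 0.4245 -0.2175  0.292 ] yaw x 76.79 tilt [-0. -0. -1.] F [0.3  0.27 0.44] w 86.8 g 0.0
go cm [47.4  -1.12  7.19]
```

Request:
drive_tool([
  [[5.5,-0.1,0],[0,0,0],1],
  [[6,-0.1,0],[0,0,0],1],
  [[6,-0.2,0],[0,0,0],1],
  [[6,-0.2,0],[0,0,0],1],
  [[6,-0.2,0],[0,0,0],1],
  [[6,-0.2,0],[0,0,0],1],
  [[6,-0.1,1],[0,0,0],1],
  [[5,0,2],[0,0,0],1],
  [[0.9,0,3],[0,0,0],1],
  [[0,0,1.2],[0,0,0],1],
  [[0,0,0],[0,0,0],1],
  [[0,0,0],[0,0,0],1],
])

```text
time: 3.1
position: [0.5229, 0.2436, 0.2213]
tool_rot: [2.463, 1.948, 0.002]
ft_force: [-0.5, 0.1, 0.3]
grip_width: 1.001
grip_force: 0.0
```

Run:
```python
from h import *
show([.522,.2465,.177])
a=ctrl.get_image("scene")[190:340,170:370,::-1];b=ctrl.get_image("top")[180:300,170:330,::-1]
a=cv2.resize(a,(400,300),interpolation=2);b=cv2.resize(b,(400,300),interpolation=2)
cv2.imwrite("pics/p1.png",np.hstack([a,b]))
```

```text
3.1 [0.5229 0.2436 0.2213] yaw x 76.68 tilt [ 0.002 -0.    -1.   ] F [-0.49  0.05  0.28] w 87.1 g 0.0
go cm [ 0.26 -0.16  4.43]
```

View pics/p1.png

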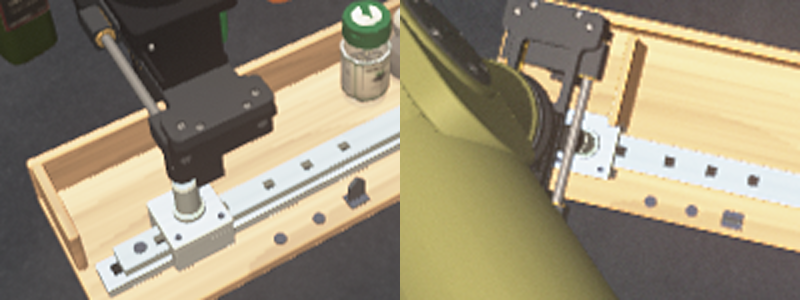

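The picture shows the gripper centred over the housing (scene crop (187,195)); the knob is hidden behind the fingers. The alignment looks right, so I descend and close.

Request:
drive_tool([
  [[0.3,-0.2,0],[0,0,0],1],
  [[0,0,1],[0,0,0],1],
  [[0,0,1.2],[0,0,0],1],
  [[0,0,1.2],[0,0,0],1],
  [[0,0,0.9],[0,0,0],1],
  [[0,0,0],[0,0,0],-0.2],
  [[0,0,0],[0,0,0],-0.6],
  [[0,0,0],[0,0,0],-1],
  [[0,0,0],[0,0,0],-1],
  [[0,0,0],[0,0,0],-1],
  [[0,0,0],[0,0,0],-1],
  [[0,0,0],[0,0,0],-1],
], force=25)

```text
time: 4.7
position: [0.5228, 0.2473, 0.1774]
tool_rot: [2.46, 1.949, 0.005]
ft_force: [10.5, -1.1, -7.5]
grip_width: 0.29
grip_force: 5.1
```

```bash
python3 -c "
from h import *
show([.522,.2465,.177])"
```

```text
4.7 [0.5228 0.2473 0.1774] yaw x 76.77 tilt [ 0.004 -0.    -1.   ] F [10.49 -1.07 -7.48] w 25.2 g 5.1
go cm [-0.09 -0.06  0.04]
```

Request:
drive_tool([
  [[0,0.1,0],[0,0,0],-1],
  [[0,0,0],[0,0,0],-1],
  [[0,0,0],[0,0,0],-1],
  [[0,0,0],[0,0,0],-1],
], force=25)

```text
time: 5.2
position: [0.5236, 0.2468, 0.1773]
tool_rot: [2.462, 1.948, 0.004]
ft_force: [5.9, -0.8, -2.3]
grip_width: 0.265
grip_force: 25.0
```

Request:
drive_tool([
  [[0,0.1,-0.3],[0,0,0],-1],
  [[0,0,-0.3],[0,0,0],-1],
  [[0,0,-0.3],[0,0,0],-1],
  [[0,0,-0.3],[0,0,0],-1],
  [[0,0,0],[0,0,0],-1],
  [[0,0,0],[0,0,0],-1],
], force=30)

```text
time: 5.95
position: [0.5236, 0.2461, 0.1879]
tool_rot: [2.462, 1.949, 0.0]
ft_force: [5.7, -0.6, -8.9]
grip_width: 0.267
grip_force: 30.0
```

Run:
```python
from h import *
show([.487+.2258*.02,.0945+.9742*.02,.189])
a=ctrl.get_image("scene")[190:340,170:370,::-1]
cv2.imwrite("pics/p2.png",cv2.resize(a,(600,450),interpolation=2))
```

```text
5.95 [0.5236 0.2461 0.1879] yaw x 76.73 tilt [ 0.001 -0.001 -1.   ] F [ 5.7  -0.57 -8.86] w 23.2 g 30.0
go cm [-13.6   -0.09  -0.1 ]
```

View pics/p2.png

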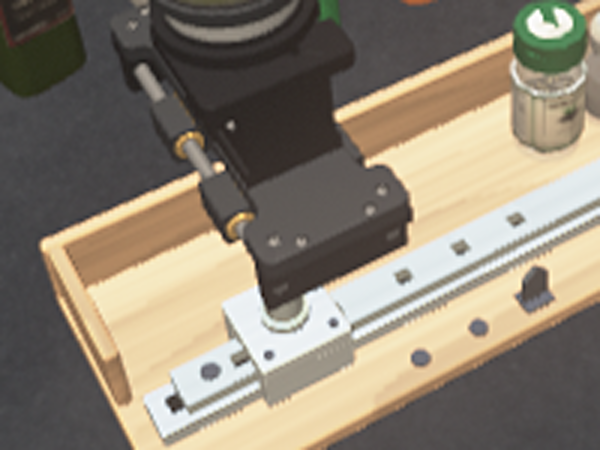

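The picture shows the stop still parked, with the plunger up (Fz is about -9 N, matching the spring) and the path to the third hole clear. Next I slide.

Request:
drive_tool([
  [[0,0.1,-0.2],[0,0,0],-1],
  [[-1,0,0],[0,0,0],-1],
  [[-1.5,0,0],[0,0,0],-1],
  [[-1.5,0,0],[0,0,0],-1],
  [[-1.5,0,0],[0,0,0],-1],
  [[-1.5,0,0],[0,0,0],-1],
  [[-1.5,0,0],[0,0,0],-1],
  [[-1.5,0,0],[0,0,0],-1],
  [[-1.5,0,0],[0,0,0],-1],
  [[-1,0,0],[0,0,0],-1],
  [[0,0,0],[0,0,0],-1],
  [[0,0,0],[0,0,0],-1],
], force=30)

```text
time: 7.5
position: [0.4955, 0.1241, 0.1903]
tool_rot: [2.462, 1.949, -0.0]
ft_force: [5.7, -3.6, -9.4]
grip_width: 0.265
grip_force: 30.0
```

```bash
python3 -c "
from h import *
show([.487,.0945,.189])"
```

```text
7.5 [0.4955 0.1241 0.1903] yaw x 76.74 tilt [ 0.001 -0.001 -1.   ] F [ 5.67 -3.64 -9.43] w 23.1 g 30.0
go cm [-3.08 -0.14  0.14]
```

Request:
drive_tool([
  [[-0.7,0.1,0],[0,0,0],-1],
  [[-1,0,0],[0,0,0],-1],
  [[-0.9,0,0],[0,0,0],-1],
  [[-0.4,0,0],[0,0,0],-1],
  [[0,0,0],[0,0,0],-1],
  [[0,0,0],[0,0,0],-1],
  [[0,0,0.15],[0,0,0],-1],
  [[0,0,0],[0,0,0],-1],
])

```text
time: 8.5
position: [0.4892, 0.0962, 0.1896]
tool_rot: [-2.462, -1.951, 0.001]
ft_force: [3.4, -2.1, -10.1]
grip_width: 0.269
grip_force: 30.0
```

Run:
```python
from h import *
show([.487,.0945,.1865])
a=ctrl.get_image("top")[200:290,250:390,::-1]
b=ctrl.get_image("scene")[180:310,260:420,::-1]
cv2.imwrite("pics/p3.png",np.hstack([cv2.resize(a,(400,300),interpolation=2),cv2.resize(b,(400,300),interpolation=2)]))
```

```text
8.5 [0.4892 0.0962 0.1896] yaw x 76.81 tilt [-0. -0. -1.] F [  3.39  -2.14 -10.14] w 23.4 g 30.0
go cm [-0.22 -0.18  0.31]
```

View pics/p3.png

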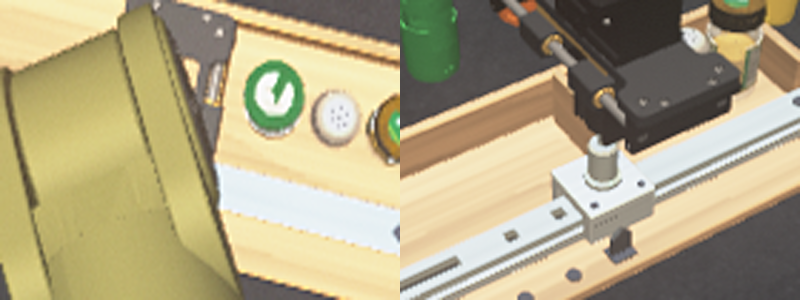

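The scene crop shows the carriage beside the pointer (620,243), with the first two holes and the slot clear behind it, and the jar untouched. I'm now feeling downward gently.

Request:
drive_tool([
  [[-0.2,0.1,0],[0,0,0],-1],
  [[0,0,0],[0,0,0],-1],
  [[0,0,0.2],[0,0,0],-1],
  [[0,0,0.1],[0,0,0],-1],
  [[0,0,0.1],[0,0,0],-1],
  [[0,0,0],[0,0,0],-1],
])

```text
time: 9.35
position: [0.4892, 0.0942, 0.1854]
tool_rot: [-2.461, -1.951, 0.002]
ft_force: [-2.3, 0.9, -8.9]
grip_width: 0.269
grip_force: 30.0
```

```bash
python3 -c "
from h import *
show([.487,.0945,.1865])"
```

```text
9.35 [0.4892 0.0942 0.1854] yaw x 76.81 tilt [-0.002  0.    -1.   ] F [-2.33  0.9  -8.9 ] w 23.4 g 30.0
go cm [-0.02 -0.22 -0.11]
```

Request:
drive_tool([
  [[0,0,0.1],[0,0,0],-1],
  [[0,0,0],[0,0,0],-1],
])

```text
time: 9.6
position: [0.4892, 0.0941, 0.1844]
tool_rot: [-2.461, -1.951, 0.002]
ft_force: [-4.0, 1.5, -8.5]
grip_width: 0.266
grip_force: 30.0
```

Request:
drive_tool([
  [[0,0,0.1],[0,0,0],-1],
  [[0,0,0],[0,0,0],-1],
])

```text
time: 9.85
position: [0.4893, 0.0941, 0.1834]
tool_rot: [-2.461, -1.951, 0.002]
ft_force: [-4.8, 2.2, -7.9]
grip_width: 0.265
grip_force: 30.0
```

Request:
drive_tool([
  [[0,-0.1,0.1],[0,0,0],-1],
  [[0,0,0.1],[0,0,0],-1],
  [[0,0,0],[0,0,0],-1],
])

```text
time: 10.22
position: [0.4891, 0.0941, 0.1818]
tool_rot: [2.462, 1.951, 0.0]
ft_force: [-3.6, 0.7, -7.5]
grip_width: 0.263
grip_force: 30.0
```

Request:
drive_tool([
  [[0,0,0.1],[0,0,0],-1],
  [[0,0,0.1],[0,0,0],-1],
  [[0,0,0],[0,0,0],-1],
])

```text
time: 10.6
position: [0.489, 0.0941, 0.1797]
tool_rot: [2.462, 1.951, 0.0]
ft_force: [-2.6, 1.8, -7.1]
grip_width: 0.268
grip_force: 30.0
```

Request:
drive_tool([
  [[0,0,0.1],[0,0,0],-1],
  [[0,0,0.1],[0,0,0],-1],
  [[0,0,0],[0,0,0],-1],
])

```text
time: 10.98
position: [0.489, 0.0941, 0.1777]
tool_rot: [2.462, 1.951, 0.0]
ft_force: [-1.3, 1.8, -7.0]
grip_width: 0.265
grip_force: 30.0
```

Request:
drive_tool([
  [[0,0,0.05],[0,0,0],-1],
  [[0,0,0],[0,0,0],-1],
  [[0,0,0],[0,0,0],-1],
])

```text
time: 11.35
position: [0.489, 0.0941, 0.1773]
tool_rot: [2.462, 1.951, 0.0]
ft_force: [-2.6, 0.9, -5.0]
grip_width: 0.268
grip_force: 30.0
```

Back at the grasp height with the spring force unloading means the pin has bottomed. I release and rise.

Request:
drive_tool([
  [[0,0,0],[0,0,0],-0.2],
  [[0,0,0],[0,0,0],0.2],
  [[0,0,0],[0,0,0],0.4],
  [[0,0,0],[0,0,0],0.4],
  [[0,0,0],[0,0,0],0.4],
  [[0,0,-1],[0,0,0],0.4],
  [[0,0,-3],[0,0,0],0.4],
  [[0,0,-4],[0,0,0],0.4],
  [[0,0,-4],[0,0,0],0.4],
  [[-5,-2,0],[0,0,0],0.4],
  [[-6,-1,0],[0,0,0],0.4],
  [[-6,0,0],[0,0,0],0.4],
])

```text
time: 12.85
position: [0.42, -0.0656, 0.2985]
tool_rot: [2.459, 1.95, 0.001]
ft_force: [0.8, -0.6, -0.7]
grip_width: 0.706
grip_force: 0.0
```

Request:
drive_tool([
  [[-6,0,0],[0,0,0],0.4],
  [[-6,0,0],[0,0,0],0.4],
  [[-5,0,0],[0,0,0],0.4],
  [[0,0,0],[0,0,0],0.4],
  [[0,0,0],[0,0,0],0.4],
])

```text
time: 13.48
position: [0.3824, -0.2293, 0.2977]
tool_rot: [2.462, 1.952, 0.001]
ft_force: [0.1, -0.0, -0.1]
grip_width: 0.701
grip_force: 0.0
```

Run:
```python
from h import *
show()
a=ctrl.get_image("top");b=ctrl.get_image("scene")
cv2.imwrite("pics/t9.png",a[:,:,::-1]);cv2.imwrite("pics/s9.png",b[:,:,::-1])
a=a[195:285,250:390,::-1];b=b[170:300,280:440,::-1]
cv2.imwrite("pics/p4.png",np.hstack([cv2.resize(a,(400,300),interpolation=2),cv2.resize(b,(400,300),interpolation=2)]))
```

```text
13.47 [ 0.3824 -0.2293  0.2977] yaw x 76.82 tilt [ 0.001  0.    -1.   ] F [ 0.09 -0.   -0.07] w 61.0 g 0.0
```

View pics/p4.png

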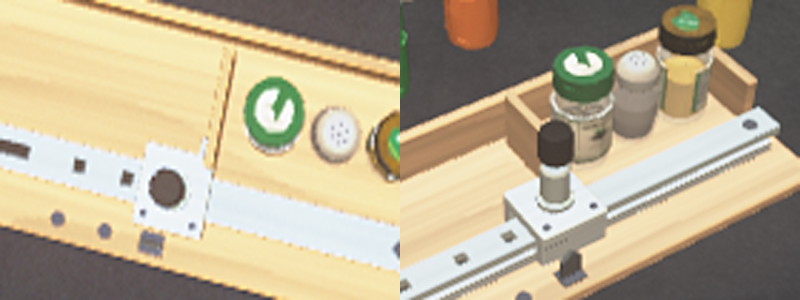

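The stop sits beside the pointer: top crop knob (167,187), pointer (150,243). All jars stand clear. One numeric check of knob height against the start picture before handing in.

Run:
```python
from h import *
for f,p,(x0,y0,x1,y1) in(("scene0",[.5225,.2465],(245,255,278,290)),("s9",[.4875,.0943],(325,215,360,247))):
    im=cv2.imread(f"pics/{f}.png")[y0:y1,x0:x1].max(2)
    n,l,st,c=cv2.connectedComponentsWithStats((im<75).astype(np.uint8))
    k=1+st[1:,4].argmax();print(f,c[k]+[x0,y0],st[k], "pred",[np.round(proj("scene",p+[z]),1) for z in(.123,.132)])
```

```text
scene0 [260.3537415  274.34693878] [  7  11  16  15 147] pred [array([260.7, 269.9]), array([260.1, 266.3])]
s9 [341.46625767 234.12269939] [ 10   8  14  19 163] pred [array([342. , 231.4]), array([342. , 227.8])]
```

```bash
python3 -c "
from h import *
print(ctrl.close_job())"
```

```text
the job is handed in; nothing more can be done
None
```

The stop is at the pointer's hole with the plunger dropped fully home. The jars are standing where they were, and the job was handed in with the arm clear at about 13.5 s. I did not tug the stop to test the lock.

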